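Close up the rack row in the analyser tray

TASK

Finish loading the analyser's rack tray: take the rack full of capped tubes that stands on the bench, set it down in the tray behind the two racks already there, and push the row up to the tray's closed end, so that all three stand square with no gap between them or at the end. Set the rack down rather than dropping it, keep the racks upright, and leave the empty rack and everything else on the bench where they are.

Things in the scene. Friction and masses are not known exactly. Their poses are not given: they have to be found in the camera images.
- tray: white plastic rack tray, fixed: an open channel in which racks stand across it in a row. Origin on the bench under the channel's middle; x runs along the row to the closed end, y across, z up. Inside 260 mm long (x -130 to +130), 120 mm wide (4 mm play at each end of a rack). Its floor is 8 mm above the bench; side walls 4 mm thick, top 27 mm above the bench
- closed_end (a point): middle of the inner face of the tray's closed end (a wall, top 39 mm above the bench), at floor height; axes as the tray's
- open_end (a point): middle of the tray's open end, at floor height; axes as the tray's. Here there is only a low lip, top 13 mm above the bench, and outside it a flat carrying grip, 50 mm long and 14 mm high
- front_rack: grey five-place sample rack with five white-capped tubes, loose in the tray, 10 to 30 mm short of the closed end, about 0.12 kg; 25 mm wide (its x), 112 mm long (its y), body 55 mm high; origin at the centre of its underside; its z is up. Either way round is the same rack; flat sides; cap tops (14 mm across, 20 mm apart) 80 mm above its underside. The tubes are held fast in the rack
- second_rack: the same kind of rack with four capped tubes (middle place empty), loose in the tray 15 to 65 mm behind the front rack and maybe a little askew; 25 mm wide (its x), 112 mm long (its y), body 55 mm high; origin at the centre of its underside; its z is up. Either way round is the same rack; cap tops 80 mm above its underside
- full_rack: the same kind of rack with five capped tubes, standing alone on the bench beside the tray's open end, about 0.12 kg: the one to load. 25 mm wide (its x), 112 mm long (its y), body 55 mm high; origin at the centre of its underside; its z is up. Either way round is the same rack; can be gripped across its 25 mm width by the flat sides; cap tops 80 mm above its underside
- empty_rack: the same kind of rack without tubes, standing on the bench near the full one; stays there; 25 mm wide (its x), 112 mm long (its y), body 55 mm high; origin at the centre of its underside; its z is up. Either way round is the same rack
- tip_box: pipette tip box 122 x 82 x 53 mm, right of the racks; stays there
- glove_carton: white and blue glove carton 240 x 125 x 70 mm, left of the tray; stays there
- reagent_bottle: amber bottle, 64 mm across, 135 mm tall, beyond the tray on the left; stays there
- beaker: glass beaker, 68 mm across, 85 mm tall, beyond the tray; stays there
- marker: marker pen 133 mm long, lying between the tray's open end and the loose racks, on the far side; stays there
- timer: flat bench timer 65 x 75 x 18 mm, right of the racks; stays there
Things that resemble listed ones, but are neither listed nor needed, are in the scene too. Leave any green or orange look-alike of the full_rack alone.

How it is judged:
By the outcome, as a careful person would: the job done as asked, in the order asked, and still so for the second after the job is handed in, with the robot touching nothing.
It also fails if it takes over 48 s, if anything falls off the work surface, if the arm or the gripper's body presses on something with over 40 N, if the wrist force passes 120 N, or if a joint passes its speed limit or range.

ROBOT

A 7-joint arm with a two-finger parallel gripper is mounted at the origin on the work surface. World frame = base frame: x ahead of the robot, y to its left, z up, the work surface at z = 0. Lengths are in m, angles in rad, forces in N, time in s.
With the tool pointing down it reaches from about 0.4 to 0.9 m from the base axis. Payload 5.6 kg.
Tool frame: the origin (TCP) lies midway between the tips of the shut fingers; the grasp point (between the pads) lies 19 mm behind it; y points along the fingers, z is the direction in which the jaws open and shut, and the axes are right-handed (so a half turn about y gives the same grasp; the last joint's range is limited). The gripper opens to 92 mm and grips with 3 to 60 N. Pads are 20 mm wide; open, the fingers measure 128 mm over their backs; the gripper's body (75 mm by 189 mm) begins 69 mm behind the grasp point.
Start: joints at [1.265, 0.468, -0.012, 1.603, 0.006, 1.071, -0.056], TCP at [0.169, -0.628, 0.215] pointing down, gripper open.
Joint ranges: [-2.53, 2.53], [-0.31, 2.02], [-1.57, 1.55], [0.28, 2.44], [-1.29, 4.43], [0.15, 1.84], [-2.92, 2.92]. Speed limits (rad/s): [2.57, 2.57, 3.14, 3.14, 3.14, 3.14, 3.14].

INTERFACE

Orientations are given as a 3x3 rotation matrix whose columns are the frame's x, y, z axes.
In Python, from station import env, effector, solver, viewer, workorder, search_frame, tip_of gives the robot as it stands. Calls block until the motion is done:
- env.reach(position, orientation): joint-space move of the TCP to a pose.
- env.movel(position, frame=None, rate=0.15): straight line of the TCP; frame=None keeps the orientation; rate is the mean speed in m/s.
- env.goto_joints(angles): joint-space move.
- effector.release() and effector.grasp(squeeze=None): open the fingers fully, or close them until they stop; squeeze is the grip in N (None keeps the last).
- env.pause(seconds).
- solver.inverse_kinematics(position, orientation): joint angles nearest the present ones, or None.
- env.sense(): the state.
- viewer.read_camera(name): name is "scene" or "top"; returns (picture, depth): 480x640x3 uint8, red, green, blue; 480x640 float32, m along the optical axis (not along the pixel's ray), 0 where there is no reading.
- viewer.camera_info(name): a dict with "intrinsics" (3x3 intrinsics, pixels), "dist_coeffs" ([k1, k2, p1, p2, k3] as OpenCV has them; the pictures are not rectified), "eye" and "rotation" of the camera in the world. Camera axes: x right, y up, looking along -z (the intrinsics and any distortion apply to the point x, -y, -z); pixel columns grow to the right and rows downward; lengths in m; the calibration is good to about 2 mm. A picture is of the moment at which its call begins. camera_info takes no time and is no camera call.
A pose or a line that the arm cannot do raises env.PlanningError and nothing moves.
- workorder.finish_job(): hands the job in, once; it reports no verdict.
Trained networks look in the newest picture that a camera, given by its name, has taken for a name from the list of things; names that differ only in an ending like _2 or _b are one class to them, and where a whole thing is asked for, a point or a joint stands for the part that bears it (a point fixed in the world has none). Each returns a list of dicts, best first, with "score" (0 to 1); they miss things now and then, are a little off and sometimes report something else, mostly with a low value. They report only what shows in the picture. A call takes as long as a camera call. They do not tell look-alikes from the thing itself.
- search_frame(camera, name): "at" ([x, y, z] in m, in world coordinates, good to about 4 mm: the middle of the surface that is visible of it).
- tip_of(camera, name): "at" ([x, y, z] in m, in world coordinates, good to about 4 mm: a listed point, or the origin of a listed thing).
The state is a dict: "t": time; "joint_positions": joint angles; "joint_velocities": joint speeds; "tau": joint torques, N m; "ee_pos": TCP position; "tcp_rot": TCP orientation; "wrist_force": force on the tool from outside, world axes, zero at the start; "moment": the same for the moment, N m; "gripper_width": finger opening in m.
Only numpy, scipy, OpenCV 4.12 (cv2) and the standard library are available. Lean on these libraries where they do the work, as an engineer would, in place of code of your own. Each camera call takes 0.05 s, during which the arm holds its last target.

## Working session

There is one attempt and no reset: what is moved stays moved. The work goes in short steps, each a Python script; the robot and the scene stay as the last script left them, time stands still between calls to the robot, and variables do not carry over. Pictures are saved under pics/ and viewed, and the job is handed in when it is done.

```bash
ls; mkdir -p pics
python3 - <<'E'
from station import env,viewer
import cv2,numpy as np
for n in("scene","top"):
    p,d=viewer.read_camera(n); cv2.imwrite(f"pics/{n}0.png",cv2.cvtColor(p,cv2.COLOR_RGB2BGR)); np.save(f"pics/{n}0.npy",d)
    i=viewer.camera_info(n); print(n,{k:np.round(v,4).tolist() for k,v in i.items() if not isinstance(v,str)})
s=env.sense(); print(s["t"],s["ee_pos"],np.round(s["tcp_rot"],3),s["gripper_width"])
E
```

```text
pics
scene {'intrinsics': [[514.7069, 0.0, 312.768], [0.0, 514.7069, 236.6162], [0.0, 0.0, 1.0]], 'dist_coeffs': [-0.0535, 0.0, 0.0, 0.0, 0.0], 'eye': [1.3675, 0.5179, 0.716], 'rotation': [[-0.5275, -0.4608, 0.7137], [0.8494, -0.3034, 0.4319], [0.0175, 0.8341, 0.5514]]}
top {'intrinsics': [[449.0353, 0.0, 316.8173], [0.0, 449.0353, 242.1562], [0.0, 0.0, 1.0]], 'dist_coeffs': [-0.1014, 0.0, 0.0, 0.0, 0.0], 'eye': [0.324, -0.0347, 1.2679], 'rotation': [[-0.0122, 0.9849, -0.1725], [-0.9998, -0.0146, -0.0128], [-0.0151, 0.1723, 0.9849]]}
0.1 [ 0.1686513  -0.62719635  0.21374209] [[-0.966 -0.001  0.26 ]
 [-0.26   0.001 -0.966]
 [ 0.    -1.    -0.002]] 0.0922585599578879
```

View pics/scene0.png

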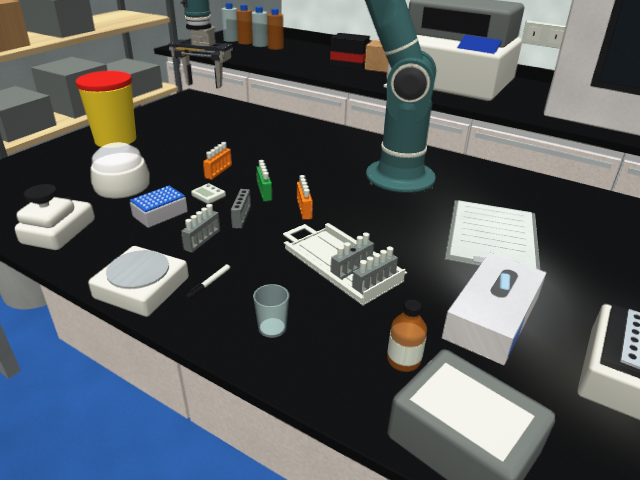

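View pics/top0.png

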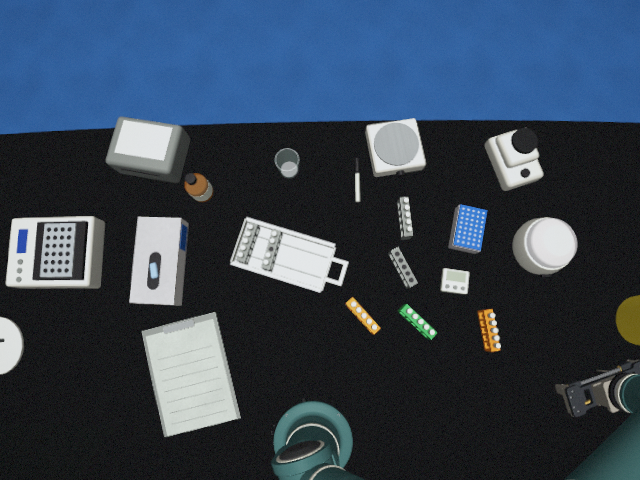

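```bash
cat > h.py <<'E'
from station import env,effector,solver,viewer,workorder,search_frame,tip_of
import cv2,numpy as np
def cam(n):
    i=viewer.camera_info(n); return np.array(i["intrinsics"]),np.array(i["dist_coeffs"]),np.array(i["eye"]),np.array(i["rotation"])
def rays(n,uv):
    K,D,e,R=cam(n); q=cv2.undistortPoints(np.asarray(uv,float).reshape(-1,1,2),K,D).reshape(-1,2)
    return e,np.c_[q[:,0],-q[:,1],-np.ones(len(q))]@R.T
def onz(n,uv,z):
    e,r=rays(n,uv); return e+r*((z-e[2])/r[:,2])[:,None]
def cloud(n,d):
    v,u=np.mgrid[:480,:640]; e,r=rays(n,np.c_[u.ravel(),v.ravel()]); return (e+r*d.reshape(-1,1)).reshape(480,640,3)
def proj(n,P):
    K,D,e,R=cam(n); c=(np.asarray(P,float).reshape(-1,3)-e)@R; c=c*[1,-1,-1]
    return cv2.projectPoints(c,np.zeros(3),np.zeros(3),K,D)[0].reshape(-1,2)
def tri(uv1,uv2,n1="scene",n2="top"):
    e1,r1=rays(n1,uv1);e2,r2=rays(n2,uv2);out=[]
    for a,b in zip(r1,r2):
        a=a/np.linalg.norm(a);b=b/np.linalg.norm(b)
        s=np.linalg.lstsq(np.c_[a,-b],e2-e1,rcond=None)[0]
        p,q=e1+a*s[0],e2+b*s[1]; out.append(np.r_[(p+q)/2,np.linalg.norm(p-q)])
    return np.array(out)
def snap(n,tag):
    p,d=viewer.read_camera(n); b=cv2.cvtColor(p,cv2.COLOR_RGB2BGR); cv2.imwrite(f"pics/{n}{tag}.png",b); np.save(f"pics/{n}{tag}.npy",d); return b,d
E
python3 - <<'E'
from h import *
for n in("top","scene"):
  for o in("full_rack","front_rack","second_rack","empty_rack","tray","closed_end","open_end"):
    for f in(search_frame,tip_of):
      try: r=f(n,o)
      except Exception as x: print(n,o,f.__name__,x);continue
      print(n,o,f.__name__,[(np.round(a["at"],3).tolist(),round(a["score"],2),proj(n,a["at"]).round().astype(int).tolist()[0]) for a in r[:5]])
print(env.sense()["t"])
t=cv2.imread("pics/top0.png");s=cv2.imread("pics/scene0.png")
cv2.imwrite("pics/c1.png",np.hstack([cv2.resize(t[205:300,225:355],(520,380),interpolation=2),cv2.resize(t[185:295,375:435],(208,380),interpolation=2)]))
cv2.imwrite("pics/c2.png",np.hstack([cv2.resize(s[215:305,280:410],(520,360),interpolation=2),cv2.resize(s[180:260,175:255],(260,260),interpolation=2)]) if 0 else np.hstack([cv2.resize(s[215:305,280:410],(520,360),interpolation=2),cv2.resize(s[175:265,175:245],(280,360),interpolation=2)]))
E
```

```text
top full_rack call [([0.312, -0.285, 0.057], 0.97, [418, 323]), ([0.601, -0.262, 0.053], 0.85, [404, 218]), ([0.29, -0.484, 0.055], 0.83, [491, 330]), ([0.333, -0.135, 0.051], 0.65, [361, 317])]
top full_rack call [([0.607, -0.266, -0.0], 0.85, [402, 220]), ([0.32, -0.291, 0.002], 0.83, [415, 320]), ([0.288, -0.489, 0.001], 0.65, [486, 330]), ([0.336, -0.138, -0.003], 0.63, [360, 316])]
top front_rack call [([0.531, 0.167, 0.065], 0.66, [249, 245]), ([0.728, -0.135, 0.009], 0.52, [356, 180])]
top front_rack call [([0.539, 0.172, 0.011], 0.84, [250, 245])]
top second_rack call [([0.513, 0.104, 0.063], 0.7, [272, 251])]
top second_rack call [([0.516, 0.106, 0.007], 0.58, [273, 253])]
top empty_rack call [([0.462, -0.255, 0.054], 0.87, [404, 268])]
top empty_rack call [([0.465, -0.26, -0.0], 0.84, [402, 269])]
top tray call [([0.496, 0.045, 0.007], 0.87, [295, 259])]
top tray call [([0.507, 0.077, -0.004], 0.88, [284, 256])]
top closed_end call [([0.496, 0.044, 0.01], 0.64, [295, 259])]
top closed_end call [([0.55, 0.202, 0.008], 0.69, [240, 242])]
top open_end call [([0.496, 0.043, 0.0
[... 820 characters left out ...]
9, 270]), ([0.467, -0.256, -0.003], 0.32, [240, 218])]
scene empty_rack call [([0.489, -0.243, 0.037], 0.77, [238, 210])]
scene empty_rack call [([0.463, -0.258, -0.006], 0.96, [240, 218])]
scene tray call [([0.517, 0.027, 0.01], 0.63, [321, 257])]
scene tray call [([0.51, 0.076, -0.002], 0.75, [340, 267]), ([0.464, -0.05, 0.009], 0.34, [305, 237])]
scene closed_end call [([0.516, 0.031, 0.013], 0.82, [323, 257])]
scene closed_end call [([0.55, 0.201, 0.01], 0.8, [382, 290]), ([0.465, -0.257, -0.005], 0.31, [240, 218])]
scene open_end call [([0.512, 0.026, 0.006], 0.97, [322, 257]), ([0.726, 0.327, 0.076], 0.34, [407, 340])]
scene open_end call [([0.466, -0.05, 0.004], 0.73, [305, 239])]
1.5
```

View pics/c1.png

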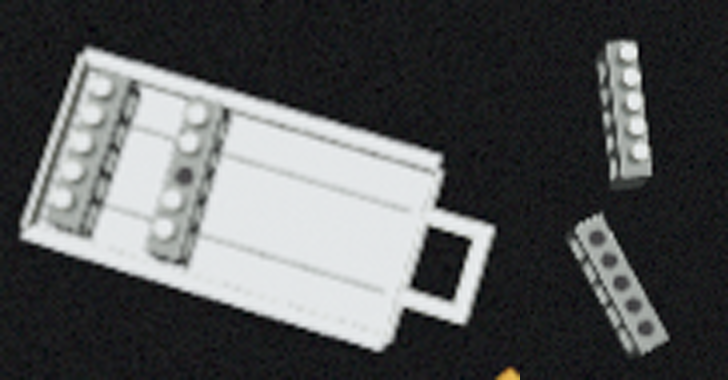

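View pics/c2.png

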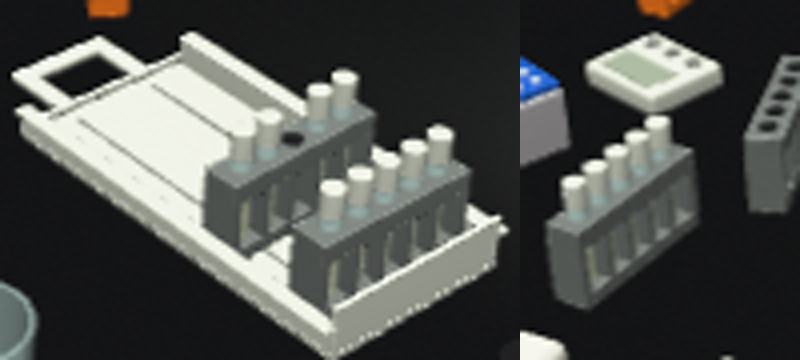

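```bash
cat >> h.py <<'E'
def caps(b,d,n,c,rad=0.09,zmin=0.068):
    """cap-top points within rad of c(xy): bright pixels high enough -> pts"""
    P=cloud(n,d); m=(b.min(2)>150)&(P[...,2]>zmin)&(P[...,2]<.11)&(np.hypot(P[...,0]-c[0],P[...,1]-c[1])<rad)&(d>0)
    k,l,st,ce=cv2.connectedComponentsWithStats(m.astype(np.uint8),connectivity=4)
    return [(np.round(ce[i],1),st[i,4],P[l==i].mean(0).round(4),P[l==i][:,2].max().round(4)) for i in range(1,k) if st[i,4]>3]
def rackfit(b,d,n,c,rad=0.08,z0=0,zl=(.045,.062)):
    P=cloud(n,d); m=(P[...,2]>z0+zl[0])&(P[...,2]<z0+zl[1])&(np.hypot(P[...,0]-c[0],P[...,1]-c[1])<rad)&(d>0)
    q=P[m]; (cx,cy),(w,h),a=cv2.minAreaRect((q[:,:2]*1000).astype(np.float32)); return len(q),(round(cx,1),round(cy,1)),(round(w,1),round(h,1)),round(a,1),np.median(q[:,2])
E
python3 - <<'E'
from h import *
for n in("top","scene"):
  b=cv2.imread(f"pics/{n}0.png");d=np.load(f"pics/{n}0.npy")
  for nm,c in(("full",(.606,-.264)),("front",(.538,.172)),("second",(.517,.105))):
    print(n,nm,rackfit(b,d,n,c,z0=0 if nm=="full" else .008))
    for r in caps(b,d,n,c,.065): print("   ",*r)
E
```

```text
top full (245, (605.1, -266.1), (113.2, 27.1), 3.1, np.float64(0.055910766304254844))
    [406. 200.] 21 [ 0.6448 -0.2642  0.0826] 0.0878
    [407. 207.] 21 [ 0.6255 -0.2663  0.0808] 0.085
    [407.6 214. ] 19 [ 0.6059 -0.267   0.081 ] 0.0866
    [408.2 221.2] 20 [ 0.5857 -0.2677  0.0811] 0.0857
    [409.2 228.5] 20 [ 0.5655 -0.2693  0.0817] 0.0854
top front (411, (527.9, 140.3), (92.7, 111.4), 72.5, np.float64(0.06392935964240665))
    [249.3 226.4] 22 [0.5765 0.1621 0.0881] 0.0932
    [247.4 233.5] 21 [0.5573 0.1672 0.0864] 0.0924
    [245.  240.4] 17 [0.5382 0.1731 0.089 ] 0.0936
    [242.9 247.3] 22 [0.5193 0.1784 0.0894] 0.0932
    [240.2 254.4] 21 [0.5004 0.1853 0.0892] 0.0941
top second (442, (526.3, 138.1), (89.8, 112.1), 74.0, np.float64(0.06380370646232214))
    [273.5 233.3] 24 [0.5566 0.0966 0.0877] 0.093
    [271.4 240.4] 23 [0.5373 0.102  0.0879] 0.0926
    [267.3 254.9] 24 [0.4982 0.1128 0.0881] 0.094
    [265.2 262.2] 24 [0.4788 0.1183 0.0875] 0.0916
scene full (307, (603.7, -263.9), (116.4, 28.1), 4.6, np.float64(0.054388064674845915))
    [198.2 213.9] 129 [ 0.6083 -0.2638  0.0778] 0.0832
scene front (726, (529.6, 141.9), (96.0, 116.5), 71.9, np.float64(0.06254851452348031))
    [386.1 251.7] 72 [0.5129 0.1852 0.0842] 0.0911
    [376.4 256.7] 42 [0.5412 0.1759 0.0843] 0.0906
    [369.7 260.2] 42 [0.5593 0.1692 0.0836] 0.0899
    [362.9 263.6] 42 [0.579  0.1632 0.0845] 0.0912
scene second (466, (527.3, 138.5), (89.8, 113.8), 74.4, np.float64(0.06282914491953379))
    [365.4 236.2] 34 [0.4826 0.1201 0.0836] 0.0906
    [359.  239.4] 40 [0.5016 0.1138 0.0832] 0.0896
    [342.9 247.5] 79 [0.5501 0.1    0.0843] 0.0913
```

Run:
```python
from h import *
b=cv2.imread("pics/top0.png");d=np.load("pics/top0.npy");P=cloud("top",d)
print("jar",P[215:275,510:580,2].max(),P[245,545])
O=np.array([.509,.0767]);th=np.deg2rad(71.8)
ex=np.array([np.cos(th),np.sin(th)]);ey=np.array([-ex[1],ex[0]])
Q=P[...,:2]-O;X=Q@ex;Y=Q@ey;Z=P[...,2]
for it in range(2):
  for nm,m in(("y+",(Z>.019)&(Z<.035)&(abs(Y-.062)<.012)&(X>-.12)&(X<.10)),("y-",(Z>.019)&(Z<.035)&(abs(Y+.062)<.012)&(X>-.12)&(X<.10)),("cl",(Z>.028)&(Z<.05)&(abs(X-.132)<.012)&(abs(Y)<.055))):
    p=np.stack([X[m],Y[m],Z[m]],1)
    if nm=="cl": f=np.polyfit(p[:,1],p[:,0],1)
    else: f=np.polyfit(p[:,0],p[:,1],1)
    print(nm,len(p),"deg",np.degrees(np.arctan(f[0])).round(2),"off mm",(f[1]*1000).round(2),"z",np.median(p[:,2]).round(4))
  break
# outer edges by image: white mask boundary lines sampled, subpixel along normals
g=cv2.cvtColor(b,cv2.COLOR_BGR2GRAY).astype(np.float32)
def edge(getp,lo,hi,ts,z,bright_inside):
    out=[]
    for t in ts:
        s=np.linspace(lo,hi,121);pts=np.array([np.r_[O+getp(t,k)@np.stack([ex,ey]),z] for k in s])
        uv=proj("top",pts).astype(np.float32)
        v=cv2.remap(g,uv[:,0].reshape(1,-1),uv[:,1].reshape(1,-1),cv2.INTER_LINEAR)[0]
        i=np.argmin(np.gradient(cv2.GaussianBlur(v.reshape(1,-1),(0,0),3)[0]));out.append((t,s[i]))
    out=np.array(out);f=np.polyfit(out[:,0],out[:,1],1);r=out[:,1]-np.polyval(f,out[:,0]);k=abs(r)<.003
    f=np.polyfit(out[k,0],out[k,1],1);return np.degrees(np.arctan(f[0])).round(2),(f[1]*1000).round(2),k.sum(),(r[k].std()*1000).round(2)
print("outer +y (z.027)",edge(lambda t,k:np.array([t,k]),.05,.085,np.linspace(-.12,.12,40),.027,1))
print("outer -y",edge(lambda t,k:np.array([t,-k]),.05,.085,np.linspace(-.12,.12,40),.027,1))
print("outer cl (z.039)",edge(lambda t,k:np.array([k,t]),.12,.155,np.linspace(-.055,.055,30),.039,1))
for nm,(a,e) in dict(front=((.5765,.1621),(.5004,.1853)),second=((.5566,.0966),(.4788,.1183))).items():
    a=np.array(a);e=np.array(e);c=(a+e)/2-O;v=a-e;print(nm,"tray xy",c@ex*1e3,c@ey*1e3,"yaw",np.degrees(np.arctan2(v@ex,-v@ey)))
```

```text
jar 1.2678911478014279 [ 0.50833212 -0.62293815  0.12067306]
y+ 321 deg -0.11 off mm 66.45 z 0.0282
y- 330 deg 0.14 off mm -63.85 z 0.0278
cl 93 deg -0.19 off mm 129.23 z 0.0381
outer +y (z.027) (np.float64(0.21), np.float64(72.08), np.int64(40), np.float64(0.53))
outer -y (np.float64(-0.22), np.float64(72.84), np.int64(40), np.float64(0.48))
outer cl (z.039) (np.float64(-0.08), np.float64(135.16), np.int64(30), np.float64(0.48))
front tray xy 101.34555234807652 2.319810178285565 yaw 1.2455270374078098
second tray xy 31.928954375439503 1.3395418959866368 yaw 2.615134007645
```

Run:
```python
from h import *
b=cv2.imread("pics/top0.png")
O=np.array([.509,.0767]);th=np.deg2rad(71.8);ex=np.array([np.cos(th),np.sin(th)]);ey=np.array([-ex[1],ex[0]])
x=225;y=205;w=130;h=95
c=cv2.resize(b[y:y+h,x:x+w],None,fx=6,fy=6,interpolation=cv2.INTER_CUBIC)
c=np.clip((c.astype(float)-90)*1.5,0,255).astype(np.uint8)
def L(a,e,col):
    p=proj("top",[np.r_[O+q[0]*ex+q[1]*ey,q[2]] for q in(a,e)]);p=((p-[x,y]+.5)*6).astype(int);cv2.line(c,tuple(map(int,p[0])),tuple(map(int,p[1])),col,1)
for s in(-1,1):
    L((-.13,s*.06,.008),(.13,s*.06,.008),(0,0,255)); L((-.13,s*.06,.027),(.13,s*.06,.027),(0,160,0)); L((-.13,s*.064,.027),(.13,s*.064,.027),(255,0,0))
L((.13,-.06,.039),(.13,.06,.039),(0,160,0));L((-.13,-.06,.008),(-.13,.06,.008),(0,0,255))
cv2.imwrite("pics/c3.png",c)
```

```text
(no output)
```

View pics/c3.png

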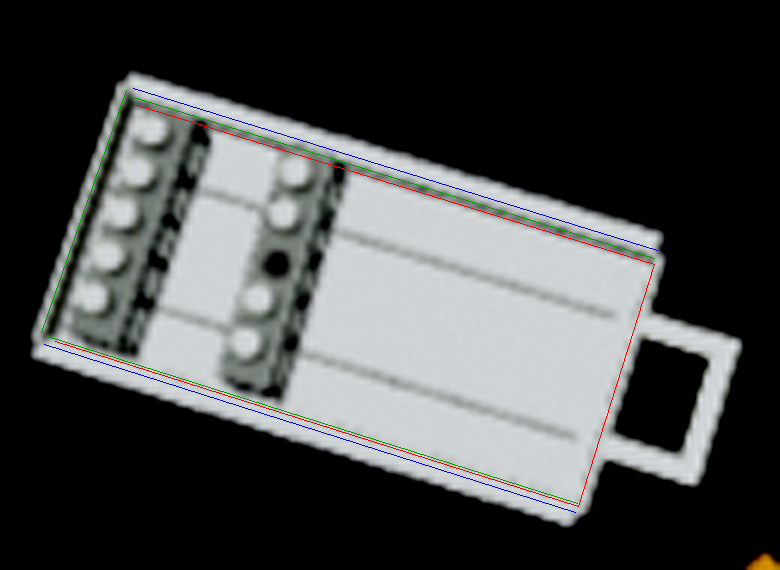

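```bash
cat >> h.py <<'E'
O=np.array([.509,.0767]);TH=np.deg2rad(71.8);EX=np.array([np.cos(TH),np.sin(TH)]);EY=np.array([-EX[1],EX[0]])
def tray(x,y,z): return np.r_[O+x*EX+y*EY,z]
def ori(v):
    z=np.r_[np.asarray(v,float)/np.linalg.norm(v),0];y=np.array([0,0,-1.]);return np.c_[np.cross(y,z),y,z]
A=np.deg2rad(3.7);RG=ori([np.sin(A),-np.cos(A)]);RP=ori(-EX)
C=np.array([.6053,-.2665])
def st(m=""):
    s=env.sense();print(m,"t",round(s["t"],2),"p",np.round(s["ee_pos"],4),"F",np.round(s["wrist_force"],2),"w",round(s["gripper_width"],4));return s
E
python3 - <<'E'
from h import *
print("2-view caps",tri([[188.25,220.75],[209.5,205.5]],[[406,200],[409.2,228.5]]).round(4))
for nm,p,R in(("g",np.r_[C,.2],RG),("g2",np.r_[C,.023],RG),("p",tray(-.06,.001,.2),RP),("p2",tray(-.06,.001,.031),RP),("push+",tray(-.12,.001,.014),ori(EY)),("push-",tray(-.12,.001,.014),ori(-EY)),("e+",tray(.045,0,.014),ori(EY)),("e-",tray(.045,0,.014),ori(-EY))):
    q=solver.inverse_kinematics(p,R); print(nm,None if q is None else np.round(q,2))
t=cv2.imread("pics/top0.png")[180:300,370:440]
cv2.imwrite("pics/c4.png",cv2.resize(t,None,fx=5,fy=5,interpolation=2))
E
```

```text
2-view caps [[ 0.6451 -0.2639  0.0777  0.0031]
 [ 0.5651 -0.2684  0.079   0.0031]]
g [ 0.49  0.51 -0.18  1.58  0.1   1.06 -1.22]
g2 [ 0.46  0.72 -0.13  1.68  0.13  0.75 -1.24]
p [ 0.43  0.28 -0.62  1.97  0.2   0.95 -2.18]
p2 [ 0.17  0.52 -0.34  2.09  0.31  0.58 -2.28]
push+ [ 0.97  1.11 -1.34  2.1   1.26  1.15  1.82]
push- [ 0.38  0.56 -0.45  2.13  0.46  0.55 -0.72]
e+ [ 0.61  1.17 -1.34  1.95  1.26  1.22  1.59]
e- [ 0.23  0.69 -0.66  1.97  0.65  0.7  -1.16]
```

View pics/c4.png

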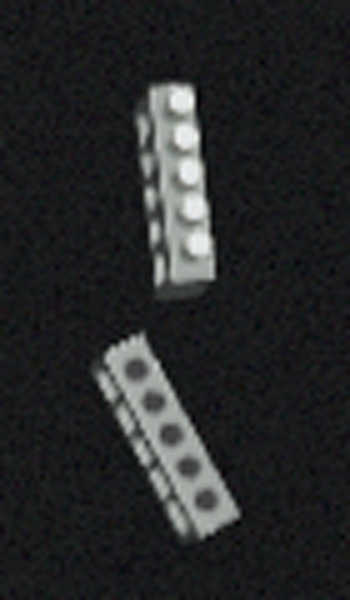

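Candidates: grey with five white caps at top (405,217) / scene (200,228); grey without caps at (403,267); orange at (362,316) and (489,330); green at (418,322). Only the first fits the full_rack, and the crop confirms it. Two views put its caps at 78–79 mm, as they should be. Grasping it now.

Run:
```python
from h import *
env.reach(np.r_[C,.2],RG); st("above")
env.movel(np.r_[C,.023],rate=.15); st("down")
snap("top","1")
effector.grasp(20); st("grip")
env.movel(np.r_[C,.053],rate=.1); st("lift")
snap("top","2");snap("scene","2")
a=cv2.imread("pics/top1.png")[170:310,340:460];b=cv2.imread("pics/scene2.png")[150:270,140:260]
cv2.imwrite("pics/c5.png",np.hstack([cv2.resize(a,(400,466)),cv2.resize(b,(400,466))]))
```

```text
above t 3.54 p [ 0.6046 -0.2681  0.2   ] F [-0.16  0.61  0.23] w 0.092
down t 4.88 p [ 0.6061 -0.2668  0.0241] F [ 0.23 -1.15  0.18] w 0.0918
grip t 5.94 p [ 0.6053 -0.2666  0.023 ] F [-0.39  0.52 -0.88] w 0.0248
lift t 6.39 p [ 0.6057 -0.2667  0.0539] F [-0.13  0.81 -1.27] w 0.0248
```

View pics/c5.png

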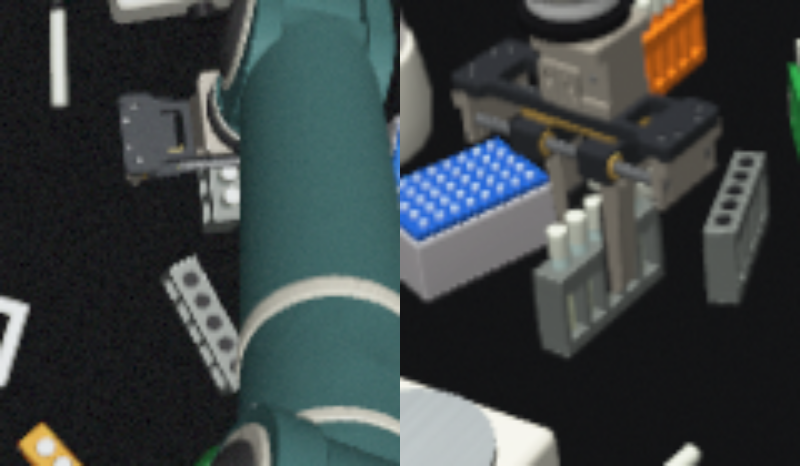

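The rack is held upright with 24.8 mm width, and the empty one hasn't moved. Next I carry it to the tray.

Run:
```python
from h import *
env.movel(np.r_[C,.17],rate=.2)
env.reach(tray(-.06,.001,.15),RP); st("over")
env.movel(tray(-.06,.001,.065),rate=.12); s=st("low"); print(np.round(s["tcp_rot"],3)[:,2],-EX)
for n in("top","scene"):snap(n,"3")
a=cv2.imread("pics/top3.png")[190:310,210:370];b=cv2.imread("pics/scene3.png")[190:320,250:420]
cv2.imwrite("pics/c6.png",np.hstack([cv2.resize(a,(400,300)),cv2.resize(b,(400,300))]))
P=cloud("scene",np.load("pics/scene3.npy"))
```

```text
over t 8.41 p [0.4899 0.0191 0.1498] F [-0.37 -0.26 -0.35] w 0.0249
low t 9.27 p [0.4899 0.0199 0.0654] F [ 0.59 -0.27 -1.29] w 0.0249
[-0.313 -0.95  -0.   ] [-0.31233492 -0.94997205]
```

View pics/c6.png

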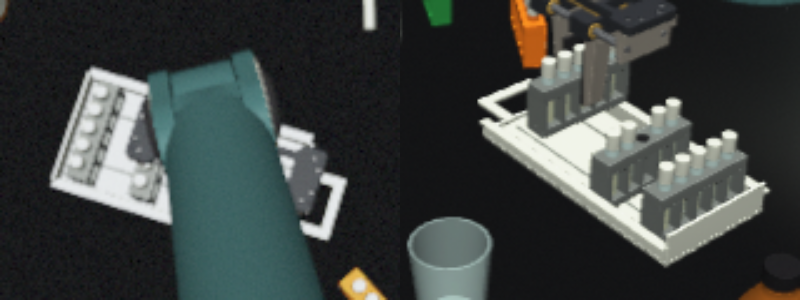

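Run:
```python
from h import *
b=cv2.imread("pics/scene3.png");x,y,w,h=270,190,150,120
c=cv2.resize(b[y:y+h,x:x+w],None,fx=5,fy=5,interpolation=cv2.INTER_CUBIC)
def L(a,e,col):
    p=((proj("scene",[a,e])-[x,y]+.5)*5).astype(int);cv2.line(c,tuple(map(int,p[0])),tuple(map(int,p[1])),col,1)
for s in(-1,1):
    L(tray(-.13,s*.06,.027),tray(.13,s*.06,.027),(0,160,0));L(tray(-.13,s*.06,.008),tray(.13,s*.06,.008),(0,0,255))
for z in(.0424,.0974):
  for s in(-1,1):
    L(tray(-.06+s*.0125,-.055,z),tray(-.06+s*.0125,.057,z),(255,0,255))
  for yy in(-.055,.057): L(tray(-.0725,yy,z),tray(-.0475,yy,z),(255,0,255))
for yy in(-.055,.057): L(tray(-.0475,yy,.0424),tray(-.0475,yy,.0974),(255,0,255))
cv2.imwrite("pics/c7.png",c)
```

```text
(no output)
```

View pics/c7.png

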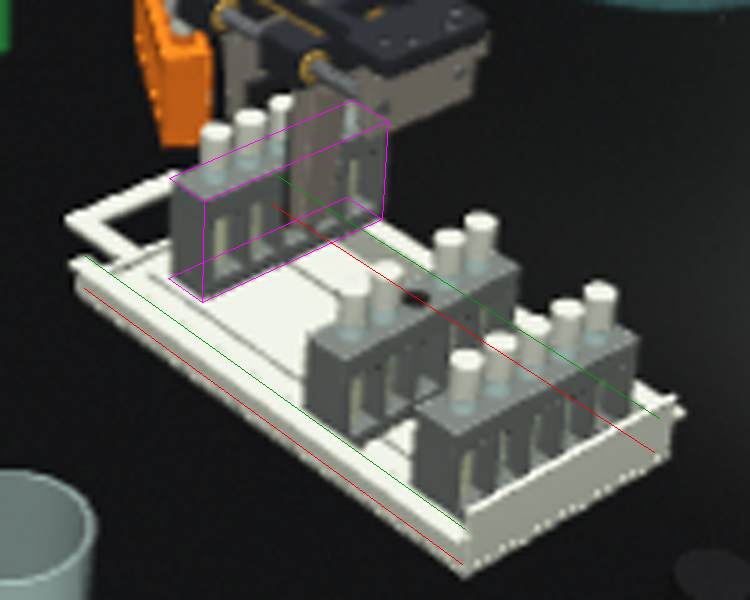

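Overlay matches the rack and the tray to about 1 mm in both views, so I'm lowering with the wrist force watched.

Run:
```python
from h import *
f0=env.sense()["wrist_force"][2]
for z in(.040,.035,.0335,.0325,.0315,.0307,.030):
    env.movel(tray(-.06,.001,z),rate=.05); s=st(z)
    if s["wrist_force"][2]-f0>3: print("contact");break
```

```text
0.04 t 10.02 p [0.4892 0.0201 0.0398] F [ 0.1   0.28 -0.25] w 0.0248
0.035 t 10.27 p [0.4891 0.02   0.0348] F [ 0.24 -0.3  -1.26] w 0.0251
0.0335 t 10.52 p [0.4893 0.02   0.0335] F [-0.07 -0.31 -0.88] w 0.025
0.0325 t 10.77 p [0.4893 0.02   0.0325] F [ 0.04  0.31 -1.58] w 0.0246
0.0315 t 11.02 p [0.4893 0.02   0.0315] F [-0.25  0.13 -2.04] w 0.0251
0.0307 t 11.27 p [0.4895 0.02   0.0309] F [-0.85  0.39  1.19] w 0.0248
0.03 t 11.52 p [0.4895 0.02   0.0308] F [-2.94 -0.57  9.54] w 0.0249
contact
```

Run:
```python
from h import *
env.movel(tray(-.06,.001,.031),rate=.05); st()
effector.release(); st("rel")
env.movel(tray(-.06,.001,.16),rate=.2)
RU=ori(-EY)
env.reach(tray(-.125,.001,.16),RU); st("behind")
for n in("top","scene"):snap(n,"4")
a=cv2.imread("pics/top4.png")[190:310,210:370];b=cv2.imread("pics/scene4.png")[190:320,250:420]
cv2.imwrite("pics/c8.png",np.hstack([cv2.resize(a,(400,300)),cv2.resize(b,(400,300))]))
d=np.load("pics/scene4.npy");b=cv2.imread("pics/scene4.png");P=cloud("scene",d)
m=(P[...,2]>.052)&(P[...,2]<.07)&(d>0);q=(P[m][:,:2]-O)@np.stack([EX,EY],1)
k=(q[:,0]<-.03)&(q[:,0]>-.09)&(abs(q[:,1])<.075);q=q[k]
print(len(q),np.percentile(q,[2,98],axis=0).round(4),cv2.minAreaRect((q*1000).astype(np.float32)))
```

```text
t 11.77 p [0.4892 0.02   0.0309] F [ 0.6  -0.39 -0.86] w 0.025
rel t 12.83 p [0.4893 0.02   0.031 ] F [ 1.16 -0.03 -0.45] w 0.0919
behind t 15.06 p [ 0.4688 -0.0416  0.1595] F [ 0.74 -0.38  0.13] w 0.0915
374 [[-0.0709 -0.0553]
 [-0.0452  0.0547]] ((-58.21811294555664, 1.4373245239257812), (115.0604248046875, 30.78797149658203), 88.98125457763672)
```

View pics/c8.png

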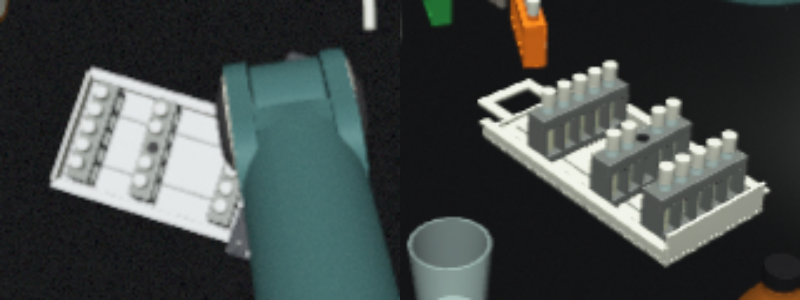

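Full rack is standing square in the tray, scene crop (580,110). Now closing the fingers and pushing low from behind.

Run:
```python
from h import *
effector.grasp(20)
env.movel(tray(-.105,.001,.14),rate=.2)
env.movel(tray(-.105,.001,.017),rate=.15); s=st("down"); print(np.round(s["tcp_rot"],3).tolist())
for x in(-.05,-.01,.02):
    env.movel(tray(x,.001,.017),rate=.05); s=st(x); F=-s["wrist_force"][:2]@EX; print("push",F.round(2))
    if F>10: break
snap("top","5");snap("scene","5")
a=cv2.imread("pics/top5.png")[190:310,210:370];b=cv2.imread("pics/scene5.png")[190:320,250:420]
cv2.imwrite("pics/c9.png",np.hstack([cv2.resize(a,(400,300)),cv2.resize(b,(400,300))]))
```

```text
down t 17.77 p [ 0.476  -0.0228  0.0178] F [ 0.54 -1.26  0.08] w 0.0005
[[-0.312, 0.001, 0.95], [-0.95, -0.0, -0.312], [-0.0, -1.0, 0.001]]
-0.05 t 19.02 p [0.4924 0.0294 0.0169] F [ 0.    0.55 -0.2 ] w 0.0003
push -0.52
-0.01 t 19.97 p [0.505  0.0675 0.017 ] F [ 0.02 -1.   -0.27] w 0.0002
push 0.94
0.02 t 20.72 p [0.5144 0.0963 0.017 ] F [-0.24 -0.43 -0.26] w 0.0004
push 0.48
```

View pics/c9.png

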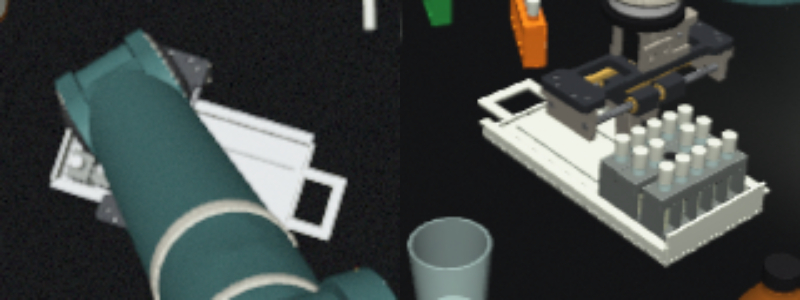

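Run:
```python
from h import *
x=.02
while x<.062:
    x+=.003 if x<.036 else .0015
    env.movel(tray(x,.001,.017),rate=.04); s=env.sense(); F=-s["wrist_force"][:2]@EX; print(round(x,4),F.round(2),((s["ee_pos"][:2]-O)@EX).round(4),round(s["t"],2))
    if F>14: break
snap("scene","6")
cv2.imwrite("pics/c10.png",cv2.resize(cv2.imread("pics/scene6.png")[190:310,300:420],None,fx=5,fy=5,interpolation=2))
```

```text
0.023 1.91 0.023 21.07
0.026 0.27 0.0262 21.32
0.029 0.45 0.0293 21.57
0.032 0.29 0.0323 21.82
0.035 0.45 0.0354 22.07
0.038 0.58 0.0385 22.32
0.0395 1.12 0.0396 22.57
0.041 1.69 0.0412 22.82
0.0425 1.41 0.0428 23.07
0.044 1.64 0.0441 23.32
0.0455 4.74 0.0442 23.57
0.047 7.94 0.0442 23.82
0.0485 10.69 0.0441 24.07
0.05 15.9 0.0441 24.32
```

View pics/c10.png

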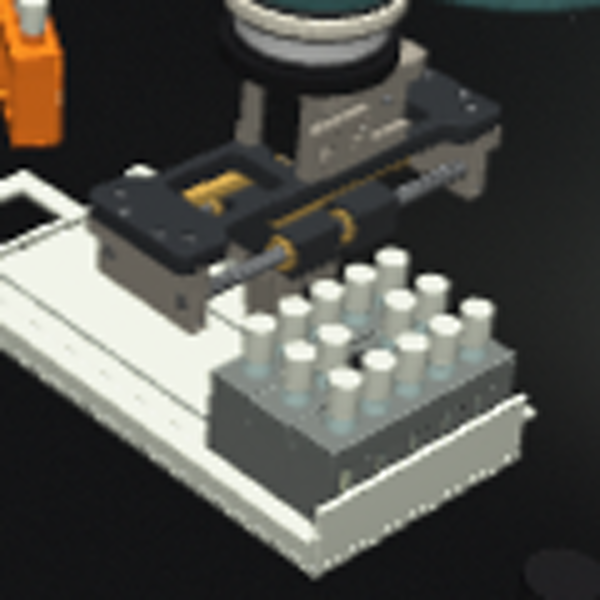

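Firm stop at 44.1 mm, where 45 was expected, and the three racks look flush. Backing off and checking with both cameras.

Run:
```python
from h import *
env.movel(tray(.044,.001,.017),rate=.03)
env.movel(tray(.01,.001,.017),rate=.06)
env.movel(tray(-.02,.001,.2),rate=.2)
env.reach([.35,-.35,.3],RG); st("away")
for n in("top","scene"):
  b,d=snap(n,"7")
  P=cloud(n,d)
  if n=="top":
    for c in(.0,):
      R=[r for r in caps(b,d,n,tray(.09,0,0)[:2],.09,.07)]
      for r in R: print(r[0],r[1],((r[2][:2]-O)@np.stack([EX,EY],1)*1000).round(1),r[2][2])
a=cv2.imread("pics/top7.png")[205:300,225:355];b=cv2.imread("pics/scene7.png")[200:310,280:420]
cv2.imwrite("pics/c11.png",np.hstack([cv2.resize(a,(400,292),interpolation=2),cv2.resize(b,(400,292),interpolation=2)]))
```

```text
away t 28.15 p [ 0.351  -0.3487  0.2996] F [0.34 1.09 0.48] w 0.0005
[244.7 224.6] 19 [115.4 -38.1] 0.0895
[252.9 227. ] 23 [ 92.4 -38.6] 0.0883
[261.6 230. ] 23 [ 67.2 -37.8] 0.0881
[242.3 231.7] 21 [115.5 -17.8] 0.0888
[250.5 234. ] 25 [ 92.3 -18.6] 0.088
[259.1 236.9] 23 [ 67.8 -18.1] 0.0879
[240.  238.8] 20 [115.    2.3] 0.0899
[256.9 244.2] 23 [66.9  2.6] 0.0883
[237.4 245.6] 20 [115.7  21.9] 0.089
[246.2 248. ] 19 [91.2 20.8] 0.0874
[254.3 251.1] 24 [67.3 22.4] 0.0889
[235.1 252.7] 19 [115.1  42.1] 0.09
[244. 255.] 21 [90.3 40.6] 0.0891
[252.  258.1] 23 [67. 42.] 0.0889
```

View pics/c11.png

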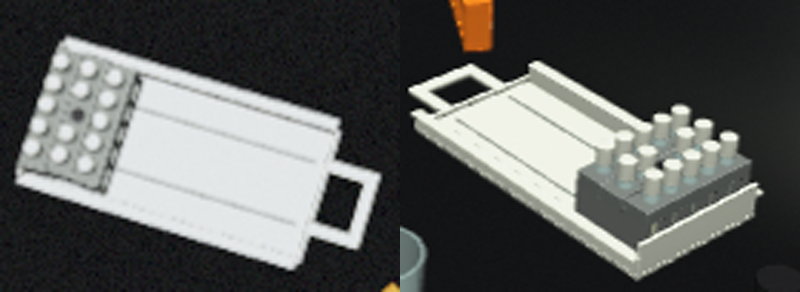

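View pics/top7.png

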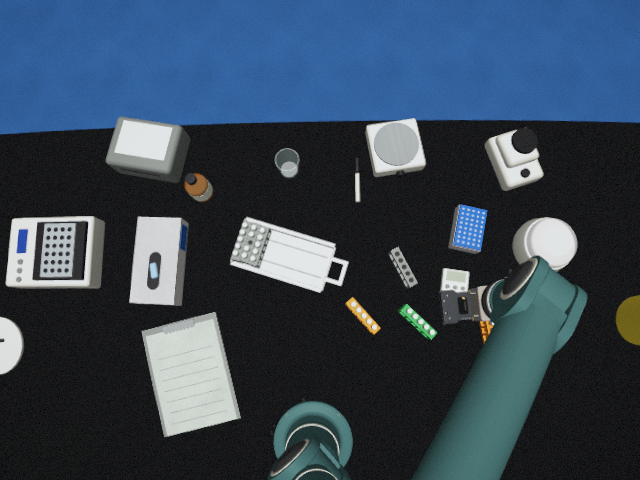

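Run:
```python
from h import *
M=np.stack([EX,EY],1)
for n in("top",):
  I=[cv2.cvtColor(cv2.imread(f"pics/{n}7.png"),cv2.COLOR_BGR2GRAY).astype(np.float32)]
  for k in range(6):
    p,_=viewer.read_camera(n); I.append(cv2.cvtColor(p,cv2.COLOR_RGB2GRAY).astype(np.float32))
  g=np.mean(I,0)
  for x0 in(115.3,91.5,67.2):
    o=[]
    for y0 in(-38,-18,2.3,22,42):
      if x0==91.5 and y0==2.3: continue
      uv=proj(n,[tray(x0/1e3,y0/1e3,.089)])[0]
      for it in range(3):
        s=.1;r=np.arange(-3.2,3.21,s);U,V=np.meshgrid(uv[0]+r,uv[1]+r)
        w=cv2.remap(g,U.astype(np.float32),V.astype(np.float32),cv2.INTER_CUBIC)
        w=np.clip(w-185,0,None)*((U-uv[0])**2+(V-uv[1])**2<3.2**2); uv=np.array([(w*U).sum(),(w*V).sum()])/w.sum()
      o.append(((onz(n,[uv],.088)[0,:2]-O)@M*1e3))
    o=np.array(o);print(o.round(1).tolist(),"yaw",np.degrees(np.arctan(np.polyfit(o[:,1],o[:,0],1)[0])).round(2))
x,y,w,h=228,212,50,65
c=cv2.resize(g[y:y+h,x:x+w].astype(np.uint8),None,fx=9,fy=9,interpolation=cv2.INTER_CUBIC)
s=cv2.imread("pics/scene7.png",0)[230:300,335:415];s=cv2.resize(s,None,fx=4.3,fy=4.3,interpolation=2)
o=np.zeros((585,800),np.uint8);o[:585,:450]=c;o[:s.shape[0],455:455+s.shape[1]]=s
cv2.imwrite("pics/c12.png",o);st()
```

```text
[[117.3, -38.8], [117.3, -18.7], [117.0, 1.0], [117.1, 21.1], [116.8, 41.0]] yaw -0.32
[[92.3, -40.0], [92.5, -20.1], [92.2, 19.8], [92.0, 39.8]] yaw -0.32
[[67.6, -39.3], [67.4, -19.4], [67.2, 0.7], [67.1, 20.7], [67.2, 40.9]] yaw -0.27
 t 28.55 p [ 0.3502 -0.3498  0.2999] F [ 0.    0.95 -0.56] w 0.0009
```

View pics/c12.png

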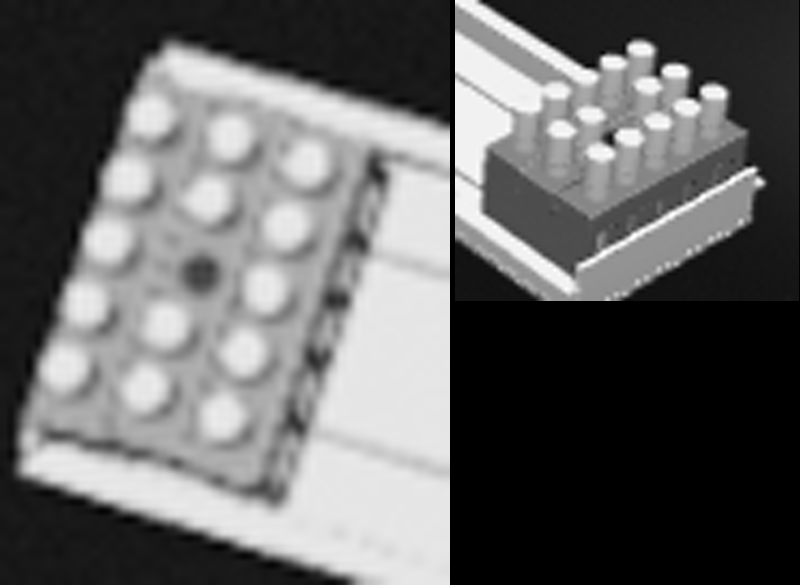

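Averaged images show all three yaws equal (-0.3°) and spacings of 24.8 mm, which means no gap. Handing in.

Run:
```python
from h import *
print(workorder.finish_job()); st()
```

```text
the job is handed in; nothing more can be done
None
the job is handed in; nothing more can be done
```

The full rack is in the tray behind the other two, and the row is pushed up to the closed end. The job was handed in at about 28.6 s of the 48 s.

**What I did:** I gripped the grey rack with five caps across its width and lowered it into the tray, releasing it on floor contact at 31 mm TCP height, as predicted. I then pushed the row low down with the closed fingers until it hit a firm stop. The last push force was about 16 N.

**Last checks:**
- **Gaps:** the racks stand 24.7–24.9 mm apart centre to centre (25 mm expected), so nothing shows between them.
- **Square and upright:** all three have the same yaw, about -0.3° against my estimate of the tray's direction. Both cameras show them upright.
- **Rest of the bench:** in the top view the empty rack, marker, timer, tip box and orange and green look-alikes look unmoved. The arm partly hid the timer and one orange rack, so those two are less certain.

**Checks that disagreed:**
- A coarser cap measurement put the second rack about 1.5° askew. The averaged images did not confirm it, and such a tilt could not fit between two flush racks.
- The row stopped 0.9 mm short of the nominal end position, within the 2 mm calibration error. The firm stop there shows contact with the end wall.

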